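# Scoop walnuts from the baking tin into the bowl

## Task

Pick up the red-handled scoop, scoop up walnuts from the green tin with it and tip at least three of them into the white bowl. Do not touch the walnuts with the gripper and spill none: every walnut ends in the bowl or in the tin. Then set the scoop back down flat on the middle of its cork pad and let go, leaving the honey jar, spice can and apple undisturbed.

Things in the scene. Friction and masses are not known exactly. Their poses are not given: they have to be found in the camera images.
- scoop: Loose steel pan scoop, 160 g, upright red handle at its back; starts flat on the cork pad. Origin: middle of the pan's flat underside; x points forward to the open lip, z up. Pan x -50 to +55 mm, y +-58 mm, floor 2.5 mm thick, walls 3 mm. Back and side walls 34 mm high; side walls slope down from x -5 to nothing at about x +37; front open.
- scoop_grip (a point): Point inside the red handle, at scoop x -66, y 0, z +97 mm, 28 mm below the handle's top. The handle is an upright bar 28 mm (x) by 24 mm (y), centred at scoop x -66, y 0, from 50 to 125 mm above the underside, joined to the back wall by a bracket 20 mm wide that ends at x -61; grip it across the 24 mm (along the scoop's y).
- scoop_lip (a point): Middle of the scoop's front lip, on the underside, at scoop x +55, y 0, z 0 mm.
- tin: Green open tin, fixed to the counter, 300 mm long (its x), 150 mm wide (its y), 50 mm high; walls and floor 5 mm thick. Origin: centre of its underside. Inside 140 mm wide; flat floor from x -145 to +92 mm, then a 40 degree ramp up to the +x rim. Thin look-only lips at both ends. The walnuts start on the floor at x 5 to 100 (the ramp end, away from the robot), over the full width; the rest is empty.
- bowl: White ceramic mixing bowl, fixed to the counter, rim diameter 190 mm, 70 mm high, wall 5 mm, narrowing to a flat bottom. Origin: centre of its underside.
- pad: Cork pad, fixed to the counter, 200 mm (x) by 150 mm (y) by 8 mm thick; the scoop's home. Origin: centre of its underside, so its top is 8 mm above it.
- walnut0: Brown walnut in its shell, 38 mm long (its x) by 34 mm across, with thin dark seams, about 15 g, loose, rolls. Origin: its centre, 17 mm above what it lies on.
- walnut1: Brown walnut in its shell, 38 mm long (its x) by 34 mm across, with thin dark seams, about 15 g, loose, rolls. Origin: its centre, 17 mm above what it lies on.
- walnut2: Brown walnut in its shell, 38 mm long (its x) by 34 mm across, with thin dark seams, about 15 g, loose, rolls. Origin: its centre, 17 mm above what it lies on.
- walnut3: Brown walnut in its shell, 38 mm long (its x) by 34 mm across, with thin dark seams, about 15 g, loose, rolls. Origin: its centre, 17 mm above what it lies on.
- walnut4: Brown walnut in its shell, 38 mm long (its x) by 34 mm across, with thin dark seams, about 15 g, loose, rolls. Origin: its centre, 17 mm above what it lies on.
- walnut5: Brown walnut in its shell, 38 mm long (its x) by 34 mm across, with thin dark seams, about 15 g, loose, rolls. Origin: its centre, 17 mm above what it lies on.
- honey_jar: Bystander: amber honey jar with brass lid, 68 mm across, 100 mm high, loose. Origin: centre of its underside.
- spice_can: Bystander: orange spice can with a paper label, 52 mm across, 90 mm high, loose. Origin: centre of its underside.
- apple: Bystander: red apple, 78 mm across, 66 mm high plus stem, loose. Origin: centre of its underside.
Mind the look-alikes: they are no part of the job. What is shaped like the walnut1 but blue or yellow is not meant.

How it is judged (in metres and radians):
On the way, in this order (a step that is already met when the one before it is completed fails the run):
1. at least one walnut lies in the scoop's pan, lifted clear of the tin (walnut centre above 85 mm) ((((x of walnut0 in the frame of scoop between -0.05 and 0.055 m and y of walnut0 in the frame of scoop between -0.056 and 0.056 m and z of walnut0 in the frame of scoop between 0.005 and 0.07 m) and height (world z) of walnut0 above 0.085 m) or ((x of walnut1 in the frame of scoop between -0.05 and 0.055 m and y of walnut1 in the frame of scoop between -0.056 and 0.056 m and z of walnut1 in the frame of scoop between 0.005 and 0.07 m) and height (world z) of walnut1 above 0.085 m) or ((x of walnut2 in the frame of scoop between -0.05 and 0.055 m and y of walnut2 in the frame of scoop between -0.056 and 0.056 m and z of walnut2 in the frame of scoop between 0.005 and 0.07 m) and height (world z) of walnut2 above 0.085 m) or ((x of walnut3 in the frame of scoop between -0.05 and 0.055 m and y of walnut3 in the frame of scoop between -0.056 and 0.056 m and z of walnut3 in the frame of scoop between 0.005 and 0.07 m) and height (world z) of walnut3 above 0.085 m) or ((x of walnut4 in the frame of scoop between -0.05 and 0.055 m and y of walnut4 in the frame of scoop between -0.056 and 0.056 m and z of walnut4 in the frame of scoop between 0.005 and 0.07 m) and height (world z) of walnut4 above 0.085 m) or ((x of walnut5 in the frame of scoop between -0.05 and 0.055 m and y of walnut5 in the frame of scoop between -0.056 and 0.056 m and z of walnut5 in the frame of scoop between 0.005 and 0.07 m) and height (world z) of walnut5 above 0.085 m))), for 0.3 s.
2. at least three walnuts are in the bowl ((((horizontal distance between walnut0 and bowl below 0.085 m and height (world z) of walnut0 below 0.085 m) and (horizontal distance between walnut1 and bowl below 0.085 m and height (world z) of walnut1 below 0.085 m) and (horizontal distance between walnut2 and bowl below 0.085 m and height (world z) of walnut2 below 0.085 m)) or ((horizontal distance between walnut0 and bowl below 0.085 m and height (world z) of walnut0 below 0.085 m) and (horizontal distance between walnut1 and bowl below 0.085 m and height (world z) of walnut1 below 0.085 m) and (horizontal distance between walnut3 and bowl below 0.085 m and height (world z) of walnut3 below 0.085 m)) or ((horizontal distance between walnut0 and bowl below 0.085 m and height (world z) of walnut0 below 0.085 m) and (horizontal distance between walnut1 and bowl below 0.085 m and height (world z) of walnut1 below 0.085 m) and (horizontal distance between walnut4 and bowl below 0.085 m and height (world z) of walnut4 below 0.085 m)) or ((horizontal distance between walnut0 and bowl below 0.085 m and height (world z) of walnut0 below 0.085 m) and (horizontal distance between walnut1 and bowl below 0.085 m and height (world z) of walnut1 below 0.085 m) and (horizontal distance between walnut5 and bowl below 0.085 m and height (world z) of walnut5 below 0.085 m)) or ((horizontal distance between walnut0 and bowl below 0.085 m and height (world z) of walnut0 below 0.085 m) and (horizontal distance between walnut2 and bowl below 0.085 m and height (world z) of walnut2 below 0.085 m) and (horizontal distance between walnut3 and bowl below 0.085 m and height (world z) of walnut3 below 0.085 m)) or ((horizontal distance between walnut0 and bowl below 0.085 m and height (world z) of walnut0 below 0.085 m) and (horizontal distance between walnut2 and bowl below 0.085 m and height (world z) of walnut2 below 0.085 m) and (horizontal distance between walnut4 and bowl below 0.085 m and height (world z) of walnut4 below 0.085 m)) or ((horizontal distance between walnut0 and bowl below 0.085 m and height (world z) of walnut0 below 0.085 m) and (horizontal distance between walnut2 and bowl below 0.085 m and height (world z) of walnut2 below 0.085 m) and (horizontal distance between walnut5 and bowl below 0.085 m and height (world z) of walnut5 below 0.085 m)) or ((horizontal distance between walnut0 and bowl below 0.085 m and height (world z) of walnut0 below 0.085 m) and (horizontal distance between walnut3 and bowl below 0.085 m and height (world z) of walnut3 below 0.085 m) and (horizontal distance between walnut4 and bowl below 0.085 m and height (world z) of walnut4 below 0.085 m)) or ((horizontal distance between walnut0 and bowl below 0.085 m and height (world z) of walnut0 below 0.085 m) and (horizontal distance between walnut3 and bowl below 0.085 m and height (world z) of walnut3 below 0.085 m) and (horizontal distance between walnut5 and bowl below 0.085 m and height (world z) of walnut5 below 0.085 m)) or ((horizontal distance between walnut0 and bowl below 0.085 m and height (world z) of walnut0 below 0.085 m) and (horizontal distance between walnut4 and bowl below 0.085 m and height (world z) of walnut4 below 0.085 m) and (horizontal distance between walnut5 and bowl below 0.085 m and height (world z) of walnut5 below 0.085 m)) or ((horizontal distance between walnut1 and bowl below 0.085 m and height (world z) of walnut1 below 0.085 m) and (horizontal distance between walnut2 and bowl below 0.085 m and height (world z) of walnut2 below 0.085 m) and (horizontal distance between walnut3 and bowl below 0.085 m and height (world z) of walnut3 below 0.085 m)) or ((horizontal distance between walnut1 and bowl below 0.085 m and height (world z) of walnut1 below 0.085 m) and (horizontal distance between walnut2 and bowl below 0.085 m and height (world z) of walnut2 below 0.085 m) and (horizontal distance between walnut4 and bowl below 0.085 m and height (world z) of walnut4 below 0.085 m)) or ((horizontal distance between walnut1 and bowl below 0.085 m and height (world z) of walnut1 below 0.085 m) and (horizontal distance between walnut2 and bowl below 0.085 m and height (world z) of walnut2 below 0.085 m) and (horizontal distance between walnut5 and bowl below 0.085 m and height (world z) of walnut5 below 0.085 m)) or ((horizontal distance between walnut1 and bowl below 0.085 m and height (world z) of walnut1 below 0.085 m) and (horizontal distance between walnut3 and bowl below 0.085 m and height (world z) of walnut3 below 0.085 m) and (horizontal distance between walnut4 and bowl below 0.085 m and height (world z) of walnut4 below 0.085 m)) or ((horizontal distance between walnut1 and bowl below 0.085 m and height (world z) of walnut1 below 0.085 m) and (horizontal distance between walnut3 and bowl below 0.085 m and height (world z) of walnut3 below 0.085 m) and (horizontal distance between walnut5 and bowl below 0.085 m and height (world z) of walnut5 below 0.085 m)) or ((horizontal distance between walnut1 and bowl below 0.085 m and height (world z) of walnut1 below 0.085 m) and (horizontal distance between walnut4 and bowl below 0.085 m and height (world z) of walnut4 below 0.085 m) and (horizontal distance between walnut5 and bowl below 0.085 m and height (world z) of walnut5 below 0.085 m)) or ((horizontal distance between walnut2 and bowl below 0.085 m and height (world z) of walnut2 below 0.085 m) and (horizontal distance between walnut3 and bowl below 0.085 m and height (world z) of walnut3 below 0.085 m) and (horizontal distance between walnut4 and bowl below 0.085 m and height (world z) of walnut4 below 0.085 m)) or ((horizontal distance between walnut2 and bowl below 0.085 m and height (world z) of walnut2 below 0.085 m) and (horizontal distance between walnut3 and bowl below 0.085 m and height (world z) of walnut3 below 0.085 m) and (horizontal distance between walnut5 and bowl below 0.085 m and height (world z) of walnut5 below 0.085 m)) or ((horizontal distance between walnut2 and bowl below 0.085 m and height (world z) of walnut2 below 0.085 m) and (horizontal distance between walnut4 and bowl below 0.085 m and height (world z) of walnut4 below 0.085 m) and (horizontal distance between walnut5 and bowl below 0.085 m and height (world z) of walnut5 below 0.085 m)) or ((horizontal distance between walnut3 and bowl below 0.085 m and height (world z) of walnut3 below 0.085 m) and (horizontal distance between walnut4 and bowl below 0.085 m and height (world z) of walnut4 below 0.085 m) and (horizontal distance between walnut5 and bowl below 0.085 m and height (world z) of walnut5 below 0.085 m)))), for 0.3 s.
At the end, for the whole second after the job is handed in: At least three walnuts are in the bowl (centre within 85 mm of its axis and below 85 mm high), every other walnut is in the bowl or inside the tin (centre between its walls), and the scoop lies still and flat (within 0.06 rad) on the cork pad, its origin within 60 mm of the pad's centre ((((horizontal distance between walnut0 and bowl below 0.085 m and height (world z) of walnut0 below 0.085 m) and (horizontal distance between walnut1 and bowl below 0.085 m and height (world z) of walnut1 below 0.085 m) and (horizontal distance between walnut2 and bowl below 0.085 m and height (world z) of walnut2 below 0.085 m)) or ((horizontal distance between walnut0 and bowl below 0.085 m and height (world z) of walnut0 below 0.085 m) and (horizontal distance between walnut1 and bowl below 0.085 m and height (world z) of walnut1 below 0.085 m) and (horizontal distance between walnut3 and bowl below 0.085 m and height (world z) of walnut3 below 0.085 m)) or ((horizontal distance between walnut0 and bowl below 0.085 m and height (world z) of walnut0 below 0.085 m) and (horizontal distance between walnut1 and bowl below 0.085 m and height (world z) of walnut1 below 0.085 m) and (horizontal distance between walnut4 and bowl below 0.085 m and height (world z) of walnut4 below 0.085 m)) or ((horizontal distance between walnut0 and bowl below 0.085 m and height (world z) of walnut0 below 0.085 m) and (horizontal distance between walnut1 and bowl below 0.085 m and height (world z) of walnut1 below 0.085 m) and (horizontal distance between walnut5 and bowl below 0.085 m and height (world z) of walnut5 below 0.085 m)) or ((horizontal distance between walnut0 and bowl below 0.085 m and height (world z) of walnut0 below 0.085 m) and (horizontal distance between walnut2 and bowl below 0.085 m and height (world z) of walnut2 below 0.085 m) and (horizontal distance between walnut3 and bowl below 0.085 m and height (world z) of walnut3 below 0.085 m)) or ((horizontal distance between walnut0 and bowl below 0.085 m and height (world z) of walnut0 below 0.085 m) and (horizontal distance between walnut2 and bowl below 0.085 m and height (world z) of walnut2 below 0.085 m) and (horizontal distance between walnut4 and bowl below 0.085 m and height (world z) of walnut4 below 0.085 m)) or ((horizontal distance between walnut0 and bowl below 0.085 m and height (world z) of walnut0 below 0.085 m) and (horizontal distance between walnut2 and bowl below 0.085 m and height (world z) of walnut2 below 0.085 m) and (horizontal distance between walnut5 and bowl below 0.085 m and height (world z) of walnut5 below 0.085 m)) or ((horizontal distance between walnut0 and bowl below 0.085 m and height (world z) of walnut0 below 0.085 m) and (horizontal distance between walnut3 and bowl below 0.085 m and height (world z) of walnut3 below 0.085 m) and (horizontal distance between walnut4 and bowl below 0.085 m and height (world z) of walnut4 below 0.085 m)) or ((horizontal distance between walnut0 and bowl below 0.085 m and height (world z) of walnut0 below 0.085 m) and (horizontal distance between walnut3 and bowl below 0.085 m and height (world z) of walnut3 below 0.085 m) and (horizontal distance between walnut5 and bowl below 0.085 m and height (world z) of walnut5 below 0.085 m)) or ((horizontal distance between walnut0 and bowl below 0.085 m and height (world z) of walnut0 below 0.085 m) and (horizontal distance between walnut4 and bowl below 0.085 m and height (world z) of walnut4 below 0.085 m) and (horizontal distance between walnut5 and bowl below 0.085 m and height (world z) of walnut5 below 0.085 m)) or ((horizontal distance between walnut1 and bowl below 0.085 m and height (world z) of walnut1 below 0.085 m) and (horizontal distance between walnut2 and bowl below 0.085 m and height (world z) of walnut2 below 0.085 m) and (horizontal distance between walnut3 and bowl below 0.085 m and height (world z) of walnut3 below 0.085 m)) or ((horizontal distance between walnut1 and bowl below 0.085 m and height (world z) of walnut1 below 0.085 m) and (horizontal distance between walnut2 and bowl below 0.085 m and height (world z) of walnut2 below 0.085 m) and (horizontal distance between walnut4 and bowl below 0.085 m and height (world z) of walnut4 below 0.085 m)) or ((horizontal distance between walnut1 and bowl below 0.085 m and height (world z) of walnut1 below 0.085 m) and (horizontal distance between walnut2 and bowl below 0.085 m and height (world z) of walnut2 below 0.085 m) and (horizontal distance between walnut5 and bowl below 0.085 m and height (world z) of walnut5 below 0.085 m)) or ((horizontal distance between walnut1 and bowl below 0.085 m and height (world z) of walnut1 below 0.085 m) and (horizontal distance between walnut3 and bowl below 0.085 m and height (world z) of walnut3 below 0.085 m) and (horizontal distance between walnut4 and bowl below 0.085 m and height (world z) of walnut4 below 0.085 m)) or ((horizontal distance between walnut1 and bowl below 0.085 m and height (world z) of walnut1 below 0.085 m) and (horizontal distance between walnut3 and bowl below 0.085 m and height (world z) of walnut3 below 0.085 m) and (horizontal distance between walnut5 and bowl below 0.085 m and height (world z) of walnut5 below 0.085 m)) or ((horizontal distance between walnut1 and bowl below 0.085 m and height (world z) of walnut1 below 0.085 m) and (horizontal distance between walnut4 and bowl below 0.085 m and height (world z) of walnut4 below 0.085 m) and (horizontal distance between walnut5 and bowl below 0.085 m and height (world z) of walnut5 below 0.085 m)) or ((horizontal distance between walnut2 and bowl below 0.085 m and height (world z) of walnut2 below 0.085 m) and (horizontal distance between walnut3 and bowl below 0.085 m and height (world z) of walnut3 below 0.085 m) and (horizontal distance between walnut4 and bowl below 0.085 m and height (world z) of walnut4 below 0.085 m)) or ((horizontal distance between walnut2 and bowl below 0.085 m and height (world z) of walnut2 below 0.085 m) and (horizontal distance between walnut3 and bowl below 0.085 m and height (world z) of walnut3 below 0.085 m) and (horizontal distance between walnut5 and bowl below 0.085 m and height (world z) of walnut5 below 0.085 m)) or ((horizontal distance between walnut2 and bowl below 0.085 m and height (world z) of walnut2 below 0.085 m) and (horizontal distance between walnut4 and bowl below 0.085 m and height (world z) of walnut4 below 0.085 m) and (horizontal distance between walnut5 and bowl below 0.085 m and height (world z) of walnut5 below 0.085 m)) or ((horizontal distance between walnut3 and bowl below 0.085 m and height (world z) of walnut3 below 0.085 m) and (horizontal distance between walnut4 and bowl below 0.085 m and height (world z) of walnut4 below 0.085 m) and (horizontal distance between walnut5 and bowl below 0.085 m and height (world z) of walnut5 below 0.085 m))) and ((horizontal distance between walnut0 and bowl below 0.085 m and height (world z) of walnut0 below 0.085 m) or (x of walnut0 in the frame of tin between -0.147 and 0.147 m and y of walnut0 in the frame of tin between -0.072 and 0.072 m and z of walnut0 in the frame of tin between 0 and 0.07 m)) and ((horizontal distance between walnut1 and bowl below 0.085 m and height (world z) of walnut1 below 0.085 m) or (x of walnut1 in the frame of tin between -0.147 and 0.147 m and y of walnut1 in the frame of tin between -0.072 and 0.072 m and z of walnut1 in the frame of tin between 0 and 0.07 m)) and ((horizontal distance between walnut2 and bowl below 0.085 m and height (world z) of walnut2 below 0.085 m) or (x of walnut2 in the frame of tin between -0.147 and 0.147 m and y of walnut2 in the frame of tin between -0.072 and 0.072 m and z of walnut2 in the frame of tin between 0 and 0.07 m)) and ((horizontal distance between walnut3 and bowl below 0.085 m and height (world z) of walnut3 below 0.085 m) or (x of walnut3 in the frame of tin between -0.147 and 0.147 m and y of walnut3 in the frame of tin between -0.072 and 0.072 m and z of walnut3 in the frame of tin between 0 and 0.07 m)) and ((horizontal distance between walnut4 and bowl below 0.085 m and height (world z) of walnut4 below 0.085 m) or (x of walnut4 in the frame of tin between -0.147 and 0.147 m and y of walnut4 in the frame of tin between -0.072 and 0.072 m and z of walnut4 in the frame of tin between 0 and 0.07 m)) and ((horizontal distance between walnut5 and bowl below 0.085 m and height (world z) of walnut5 below 0.085 m) or (x of walnut5 in the frame of tin between -0.147 and 0.147 m and y of walnut5 in the frame of tin between -0.072 and 0.072 m and z of walnut5 in the frame of tin between 0 and 0.07 m)) and horizontal distance between scoop and pad below 0.06 m and angle between scoop's own z axis and vertical below 0.06 rad and height (world z) of scoop between 0.005 and 0.013 m and linear speed of scoop below 0.02 m/s); the robot touches nothing.
It fails at once if the gripper touches a walnut (contact force between the fingers and walnut0 above 0.5 N or contact force between the fingers and walnut1 above 0.5 N or contact force between the fingers and walnut2 above 0.5 N or contact force between the fingers and walnut3 above 0.5 N or contact force between the fingers and walnut4 above 0.5 N or contact force between the fingers and walnut5 above 0.5 N).
It fails at once if the honey jar is moved more than 30 mm or tipped (distance of honey_jar from where it was at the start of the episode above 0.03 m or angle between honey_jar's own z axis and vertical above 0.35 rad).
It fails at once if the spice can is moved more than 30 mm or tipped (distance of spice_can from where it was at the start of the episode above 0.03 m or angle between spice_can's own z axis and vertical above 0.35 rad).
It fails at once if the apple is moved more than 30 mm or tipped (distance of apple from where it was at the start of the episode above 0.03 m or angle between apple's own z axis and vertical above 0.35 rad).
It also fails if it takes over 61 s, if anything falls off the work surface, if the arm or the gripper's body presses on something with over 40 N, if the wrist force passes 120 N, or if a joint passes its speed limit or range.

## Robot

A 6-joint arm with a two-finger parallel gripper is mounted at the origin on the work surface. World frame = base frame: x ahead of the robot, y to its left, z up, the work surface at z = 0. Lengths are in m, angles in degrees, forces in N, time in s.
With the tool pointing down it reaches from about 0.25 to 0.725 m from the base axis. Payload 9.7 kg.
Tool frame: the origin (TCP) lies at the very end of the fingers, on their centre line; the grasp point (between the pads) lies 19 mm behind it; z points along the fingers, y is the line along which they close (so a half turn about z gives the same grasp; the last joint's range is limited). The gripper opens to 85 mm and grips with 20 to 120 N. Pads are 22 mm wide; open, the fingers measure 114 mm over their backs; the gripper's body (76 mm by 85 mm) begins 54 mm behind the grasp point. The pads swing forward as they close: fully open they stand 13 mm farther back than shut.
Start: joints at [76.261, 4.979, 10.078, 95.1, 0, 90], TCP at [0.131, 0.534, 0.231] pointing down, gripper open.
Joint ranges: [-179.16, 179.16], [-48.56, 103.87], [-65.8, 70.77], [-126.05, 130.52], [-82.76, 87.17], [-180, 180]. Speed limits (degrees/s): [127.2, 127.2, 147.25, 180, 180, 180].

## Interface

Orientations are given as [roll, pitch, yaw] about the fixed x, y, z axes, in that order (R = Rz(yaw) Ry(pitch) Rx(roll)).
In Python, from workcell import telemetry, optics, workorder gives the robot as it stands.
- The arm moves only by the shell command python3 -m handwheel 'ROWS' [FORCE]. ROWS is JSON, a list of rows, each an object of numbers: "tx", "ty", "tz": the shift along the tool's x, y, z in m; "ax", "ay", "az": the turn, a rotation vector about the tool's x, y, z in degrees; "jaw": the gripper command: -1 is shut, 1 is fully open, values between are in proportion. A call has exactly 10 rows; each row shifts and turns the commanded pose from where the row before left it, along the tool's axes as they then stand; what a row does not reach is not made up. A row lasts 1/8 s, in which the tool goes at most 62.5 mm and 10.7 degrees, less where a joint would pass 70% of its speed; a pose out of reach is approached as far as the arm can. A call is refused whole if a number of a shift passes 0.0625 or a number of a turn 10.7, either way. A call with a gripper value outside its range is refused whole. The fingers move at their own pace and stop on an object; FORCE is the grip in N (left out, the last holds). Time passes only in rows, so rows that do not move let the fingers close, or fill a call up. It gives the time, the measured TCP pose, the force, the opening and the grip force at its end, in the units of the state.
- telemetry.get_obs(): the state, without advancing time (a new reading comes with each control period).
- optics.camera(name): name is "scene" or "top"; returns a dict with "color" (480x640x3 uint8, red, green, blue), "K" (3x3 intrinsics, pixels), "k1" (the pictures are not rectified: a ray, as slopes to the right and down, at radius r is drawn at 1 + k1 r^2 times it, then the intrinsics apply), "extrinsics" (4x4, takes a point from camera to world coordinates). Camera axes: x right, y down, z forward; pixel columns grow to the right and rows downward; lengths in m; the calibration is good to about 2 mm. A picture is of the moment at which its call begins. There is no depth.
- workorder.job_done(): hands the job in; it is judged then, once.
The state is a dict: "time": time; "q": joint angles; "qd": joint speeds; "joint_efforts": joint torques, N m; "ee_pos": TCP position; "tcp_rot": TCP orientation; "wrist_force": force on the tool from outside, world axes, zero at the start; "torque": the same for the moment, N m; "opening": finger opening in m; "grasp_force": force on a finger pad.
Only numpy, scipy, OpenCV 4.12 (cv2) and the standard library are available. Lean on these libraries where they do the work, as an engineer would, in place of code of your own. Each camera call takes 0.05 s, during which the arm holds its last target. There are 200 camera calls.

## Working session

There is one attempt and no reset: what is moved stays moved. The work goes in short steps, Python scripts to look and compute and a shell command to move; the robot and the scene stay as the last step left them, time stands still between calls to the robot, and variables do not carry over. Pictures are saved under pics/ and viewed, at most 10 in all, crops included, and the job is handed in when it is done.

```bash
ls; mkdir -p pics; python3 - <<'E'
from workcell import telemetry, optics
import cv2
print(telemetry.get_obs())
for n in ("top","scene"):
    c=optics.camera(n); cv2.imwrite(f"pics/{n}0.png",c["color"][:,:,::-1]); print(n,c["K"],c["k1"],c["extrinsics"])
E
```

```text
pics
{'time': 0.0, 'q': array([7.62609664e+01, 5.01074775e+00, 1.00354825e+01, 9.51010773e+01,
       2.91491391e-04, 8.99989152e+01]), 'qd': array([-0.00312167,  0.02210608,  0.07679666,  0.01542211,  0.02391468,
       -0.03032362]), 'joint_efforts': array([ 5.94801513e-04, -5.20389783e+01,  4.64797497e+01,  1.65480649e-02,
        2.34681502e-04,  1.30988332e-05]), 'ee_pos': array([0.13056777, 0.53403523, 0.23059568]), 'tcp_rot': array([-1.79923657e+02, -2.92936508e-04,  1.66262051e+02]), 'wrist_force': array([ 0.31671058, -0.09553581,  0.03374905]), 'torque': array([0.04063991, 0.00362916, 0.01280153]), 'grasp_force': 0.0, 'opening': 0.08540674597119731}
top [[444.63247685   0.         318.99512787]
 [  0.         444.63247685 232.4289102 ]
 [  0.           0.           1.        ]] -0.04401305493159077 [[ 0.02234703 -0.99835953  0.05271492  0.54289337]
 [-0.99910358 -0.02419775 -0.03473491  0.07948531]
 [ 0.03595351 -0.05189145 -0.99800532  0.94135528]
 [ 0.          0.          0.          1.        ]]
scene [[548.77418801   0.         311.25103048]
 [  0.         548.77418801 236.36922114]
 [  0.           0.           1.        ]] -0.12791577017085423 [[-0.63658571  0.6493641  -0.41603473  1.05543546]
 [ 0.77116708  0.53056888 -0.35184939  0.44831135]
 [-0.00774328 -0.54481458 -0.83852079  1.00474465]
 [ 0.          0.          0.          1.        ]]
```

View pics/top0.png

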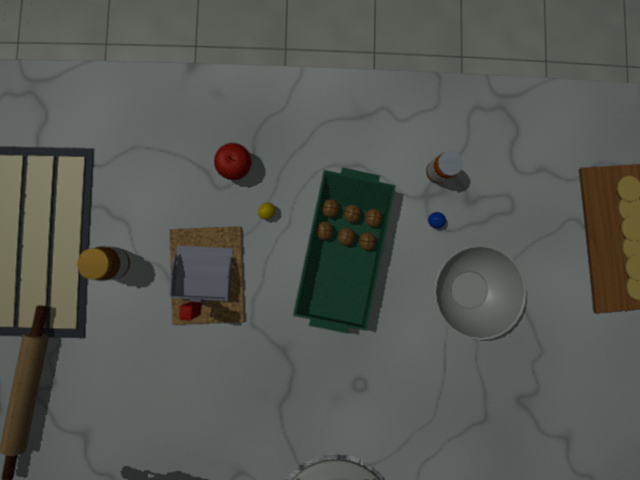

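View pics/scene0.png

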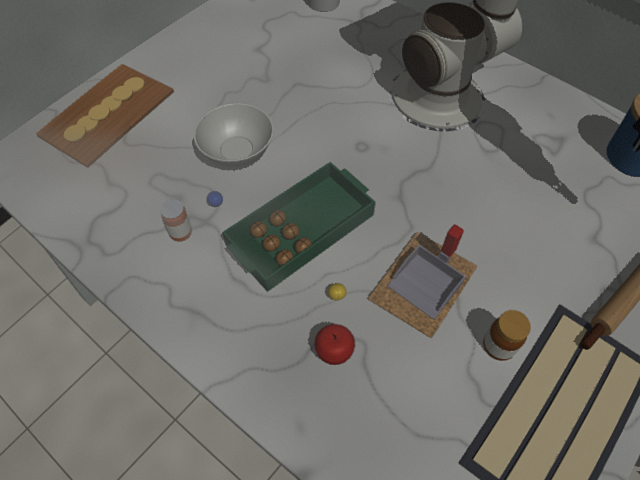

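The top view shows the pad with the scoop (about 172–243, 227–323), the red handle at (190,310), the tin with corners near (324,171), (395,185), (365,326), (296,316), the walnuts at rows 208–242, and the bowl at (481,292). I'll enlarge that region for corner readings.

```bash
python3 - <<'E'
import cv2
a=cv2.imread("pics/top0.png")
l=cv2.resize(a[215:335,160:255],None,fx=5,fy=5,interpolation=cv2.INTER_CUBIC)   # 475x600
cv2.imwrite("pics/c1.png",cv2.convertScaleAbs(l,alpha=1.7))
r=cv2.resize(a[155:345,285:535],None,fx=3.2,fy=3.2-.05,interpolation=cv2.INTER_CUBIC)
r=cv2.resize(a[155:345,285:535],(750,570),interpolation=cv2.INTER_CUBIC)
cv2.imwrite("pics/c2.png",cv2.convertScaleAbs(r,alpha=1.7))
E
```

```text
(no output)
```

View pics/c1.png

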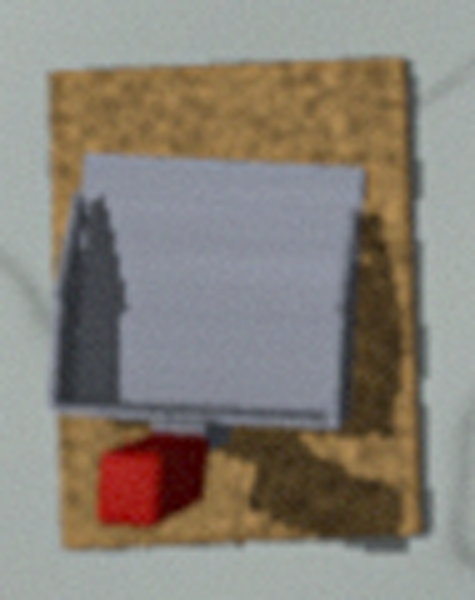

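View pics/c2.png

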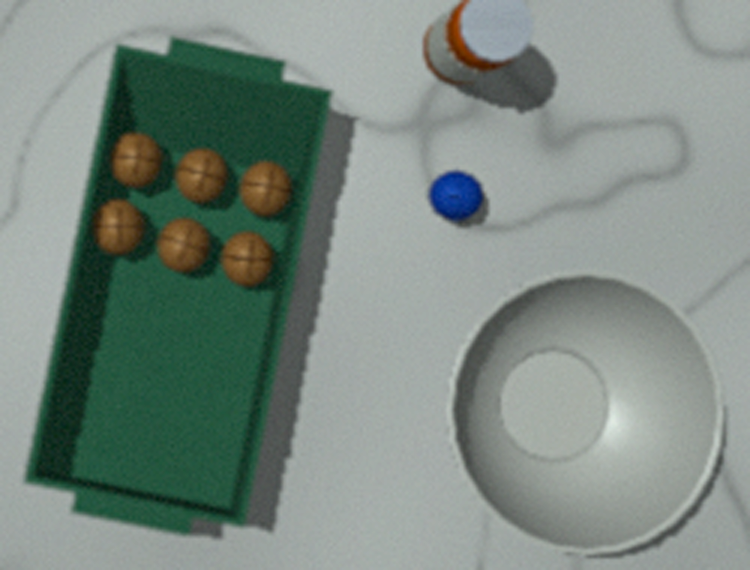

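The crops show the pad corners at c1 (50,72), (407,58), (415,540), (65,548), and the scoop lip from (85,153) to (363,167). The handle top is centred near (129,483). In c2 the tin rim corners are (117,46), (330,92), (242,523), (27,482). The six walnuts are in two rows of three, and the bowl rim is centred near (586,413).

```bash
cat >h.py <<'E'
import numpy as np, cv2
from scipy.spatial.transform import Rotation as Ro
from scipy.optimize import least_squares
from workcell import telemetry, optics
def back(cam,px,z):
    """pixels + world heights -> world points"""
    K,k=cam["K"],cam["k1"]; T=cam["extrinsics"]
    px=np.atleast_2d(px).astype(float)
    n=cv2.undistortPoints(px[:,None],K,np.array([k,0,0,0.]))[:,0]
    d=np.c_[n,np.ones(len(n))]@T[:3,:3].T; o=T[:3,3]
    z=np.broadcast_to(z,len(d))
    return o+d*((z-o[2])/d[:,2])[:,None]
def proj(cam,P):
    T=cam["extrinsics"]; c=(np.atleast_2d(P)-T[:3,3])@T[:3,:3]
    return cv2.projectPoints(c,np.zeros(3),np.zeros(3),cam["K"],np.array([cam["k1"],0,0,0.]))[0][:,0]
def fit2d(local,world):
    f=lambda p:(np.c_[local[:,0]*np.cos(p[2])-local[:,1]*np.sin(p[2])+p[0],local[:,0]*np.sin(p[2])+local[:,1]*np.cos(p[2])+p[1]]-world).ravel()
    r=least_squares(f,[world[:,0].mean(),world[:,1].mean(),0]); return r.x[0],r.x[1],np.degrees(r.x[2]),np.abs(r.fun).max()
E
python3 - <<'E'
from h import *
c=optics.camera("top")
u1=lambda a:(np.array(a)+.5)/5-.5+[160,215]
u2=lambda a:(np.array(a)+.5)/3-.5+[285,155]
np.set_printoptions(precision=4,suppress=True)
w=back(c,u1([(50,72),(407,58),(415,540),(65,548)]),.008)
print("pad",fit2d(np.array([[.1,.075],[.1,-.075],[-.1,-.075],[-.1,.075]]),w[:,:2]))
z=np.array([.0105,.0105,.042,.042,.133])
w=back(c,u1([(85,153),(363,167),(55,407),(343,428),(129,483)]),z); print(w)
print("scoop",fit2d(np.array([[.055,.058],[.055,-.058],[-.05,.058],[-.05,-.058],[-.066,0]]),w[:,:2]))
w=back(c,u2([(117,46),(330,92),(242,523),(27,482)]),.05)
t=fit2d(np.array([[.15,.075],[.15,-.075],[-.15,-.075],[-.15,.075]]),w[:,:2]);print("tin",t)
w=back(c,u2([(137,160),(202,175),(265,188),(120,227),(183,245),(247,259)]),.022)
a=np.radians(t[2]);R=np.array([[np.cos(a),-np.sin(a)],[np.sin(a),np.cos(a)]])
print("walnuts in tin",(w[:,:2]-t[:2])@R)
print("bowl",back(c,u2([(586,413),(451,413),(721,413),(586,275),(586,552)]),.07))
print("jar/can/apple",back(c,[(98,263),(450,162),(233,161)],[.1,.09,.04]))
E
```

```text
pad (np.float64(0.49718475600719114), np.float64(0.2793734837320296), np.float64(3.216109539096533), np.float64(0.0026769081419573126))
[[0.5583 0.3428 0.0105]
 [0.5552 0.2272 0.0105]
 [0.4559 0.3422 0.042 ]
 [0.4502 0.227  0.042 ]
 [0.4382 0.2881 0.133 ]]
scoop (np.float64(0.5027580969196561), np.float64(0.2851961083398439), np.float64(-1.3344434663926146), np.float64(0.002175601443014208))
tin (np.float64(0.5573041547966171), np.float64(-0.0037602406415593453), np.float64(-10.443900799174806), np.float64(0.0027909073473566526))
walnuts in tin [[ 0.079   0.0438]
 [ 0.0781 -0.0025]
 [ 0.0783 -0.0473]
 [ 0.031   0.046 ]
 [ 0.0277  0.0007]
 [ 0.0273 -0.0448]]
bowl [[ 0.4774 -0.2738  0.07  ]
 [ 0.476  -0.1828  0.07  ]
 [ 0.4787 -0.3665  0.07  ]
 [ 0.5689 -0.2733  0.07  ]
 [ 0.3859 -0.2747  0.07  ]]
jar/can/apple [[ 0.5198  0.4639  0.1   ]
 [ 0.7327 -0.2046  0.09  ]
 [ 0.7321  0.2268  0.04  ]]
```

```bash
python3 -m handwheel '[{"tx":-0.0445,"ty":-0.0209,"tz":0.008},{"tx":-0.0445,"ty":-0.0209,"tz":0.008},{"tx":-0.0445,"ty":-0.0209,"tz":0.008},{"tx":-0.0445,"ty":-0.0209,"tz":0.008},{"tx":-0.0445,"ty":-0.0209,"tz":0.008},{"tx":-0.0445,"ty":-0.0209,"tz":0.008},{"tx":-0.0445,"ty":-0.0209,"tz":0.008},{"tx":-0.0445,"ty":-0.0209,"tz":0.008},{"az":-6.2},{"az":-6.2}]'
cat >>h.py <<'E'
def need(p,rpy):
    """shift in present tool axes and turn (rotvec) to reach pose"""
    o=telemetry.get_obs(); R=Ro.from_euler("xyz",o["tcp_rot"],degrees=True)
    G=Ro.from_euler("xyz",rpy,degrees=True)
    return R.inv().apply(np.array(p)-o["ee_pos"]), (R.inv()*G).as_rotvec(degrees=True)
E
python3 - <<'E'
from h import *
np.set_printoptions(precision=4,suppress=True)
o=telemetry.get_obs();print(o["ee_pos"],o["tcp_rot"],o["q"])
print(*need([.4368,.2867,.086],[180,0,178.7]))
cv2.imwrite("pics/s1.png",cv2.resize(optics.camera("scene")["color"][150:330,350:510,::-1],None,fx=3,fy=3))
E
```

```text
[0.1306 0.5341 0.2307] [-179.9401   -0.0004  166.2598] [76.2606  5.0036 10.0432 95.0995  0.0004 90.0008]
[-0.3562 -0.1674  0.1449] [ -0.0597  -0.0069 -12.4402]$[0]: bad value
```

View pics/s1.png

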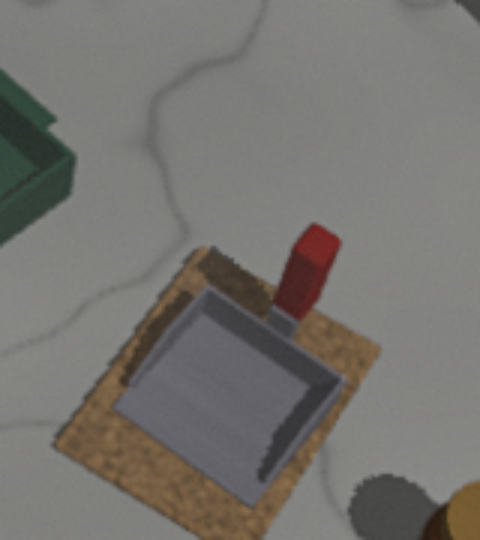

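The move was refused, so rows probably need every key; the arm has not moved. The crop shows the handle top at about (317,236), which is scene pixel (455.7,228.7), a useful cross-check.

```bash
python3 -m handwheel '[{"tx":-0.0445,"ty":-0.0209,"tz":0.008,"ax":0,"ay":0,"az":0,"jaw":1},{"tx":-0.0445,"ty":-0.0209,"tz":0.008,"ax":0,"ay":0,"az":0,"jaw":1},{"tx":-0.0445,"ty":-0.0209,"tz":0.008,"ax":0,"ay":0,"az":0,"jaw":1},{"tx":-0.0445,"ty":-0.0209,"tz":0.008,"ax":0,"ay":0,"az":0,"jaw":1},{"tx":-0.0445,"ty":-0.0209,"tz":0.008,"ax":0,"ay":0,"az":0,"jaw":1},{"tx":-0.0445,"ty":-0.0209,"tz":0.008,"ax":0,"ay":0,"az":0,"jaw":1},{"tx":-0.0445,"ty":-0.0209,"tz":0.008,"ax":0,"ay":0,"az":0,"jaw":1},{"tx":-0.0445,"ty":-0.0209,"tz":0.008,"ax":0,"ay":0,"az":0,"jaw":1},{"tx":0,"ty":0,"tz":0,"ax":0,"ay":0,"az":-6.2,"jaw":1},{"tx":0,"ty":0,"tz":0,"ax":0,"ay":0,"az":-6.2,"jaw":1}]'
python3 - <<'E'
from h import *
np.set_printoptions(precision=4,suppress=True)
o=telemetry.get_obs();print(o["ee_pos"],o["tcp_rot"],o["q"])
print(*need([.4368,.2867,.086],[180,0,178.7]))
print(back(optics.camera("scene"),[(455.7,228.7)],.133))
E
```

```text
time: 1.45
ee_pos: [0.4371, 0.2865, 0.1668]
tcp_rot: [-180.0, -0.0, 178.8]
wrist_force: [0.1, -0.2, -0.2]
opening: 0.0853
grasp_force: 0.0
[0.4371 0.2865 0.1668] [-179.9742   -0.0394  178.7689] [33.2438  0.441  -1.7699 87.8362  0.0011 34.4749]
[0.0003 0.0002 0.0808] [-0.0258 -0.0394  0.0689]
[[0.4334 0.2866 0.133 ]]
```

```bash
python3 -m handwheel '[{"tx":0,"ty":0,"tz":0.025,"ax":0,"ay":0,"az":0,"jaw":1},{"tx":0,"ty":0,"tz":0.025,"ax":0,"ay":0,"az":0,"jaw":1},{"tx":0,"ty":0,"tz":0.021,"ax":0,"ay":0,"az":0,"jaw":1},{"tx":0,"ty":0,"tz":0.01,"ax":0,"ay":0,"az":0,"jaw":1},{"tx":0,"ty":0,"tz":0,"ax":0,"ay":0,"az":0,"jaw":-1},{"tx":0,"ty":0,"tz":0,"ax":0,"ay":0,"az":0,"jaw":-1},{"tx":0,"ty":0,"tz":0,"ax":0,"ay":0,"az":0,"jaw":-1},{"tx":0,"ty":0,"tz":0,"ax":0,"ay":0,"az":0,"jaw":-1},{"tx":0,"ty":0,"tz":0,"ax":0,"ay":0,"az":0,"jaw":-1},{"tx":0,"ty":0,"tz":0,"ax":0,"ay":0,"az":0,"jaw":-1}]' 90
python3 - <<'E'
from h import *
o=telemetry.get_obs();print(o["ee_pos"],o["tcp_rot"],o["opening"])
E
```

```text
time: 2.75
ee_pos: [0.437, 0.2877, 0.0872]
tcp_rot: [179.9, 0.1, 178.7]
wrist_force: [-1.4, 1.2, 6.0]
opening: 0.023
grasp_force: 88.9
[0.43703979 0.28766101 0.08716564] [1.79944028e+02 6.38928102e-02 1.78666550e+02] 0.023021835019433133
```

```bash
cat >>h.py <<'E'
TIN=np.array([.5573,-.0038]);TY=-10.44
OFF=np.array([-.066,0,.0792])
F=Ro.from_matrix(np.diag([-1.,1,-1]))
def scoop_goal(xy,z,yaw,pitch,ref=(0,0,0)):
    """TCP pose that puts scoop point ref at xy,z with heading yaw, pitch>0 lip down (deg)"""
    S=Ro.from_euler("xyz",[0,pitch,yaw],degrees=True)
    p=np.r_[xy,z]+S.apply(OFF-np.array(ref))
    return p,(S*F).as_euler("xyz",degrees=True)
def tin(x,y=0):
    a=np.radians(TY);return TIN+[x*np.cos(a)-y*np.sin(a),x*np.sin(a)+y*np.cos(a)]
def scoop_now():
    o=telemetry.get_obs();R=Ro.from_euler("xyz",o["tcp_rot"],degrees=True)*F
    return o["ee_pos"]-R.apply(OFF),R.as_euler("xyz",degrees=True),R.apply(np.array([.055,0,0])-OFF)+o["ee_pos"]
np.set_printoptions(precision=4,suppress=True)
E
python3 - <<'E'
from h import *
for z in(.075,.006): g=scoop_goal(tin(-.07),z,TY,0);print(g,*need(*g))
E
```

```text
(array([0.4236, 0.0208, 0.1542]), array([-180.  ,    0.  ,  169.56])) [ 0.0072 -0.267  -0.0673] [0.0609 0.0593 9.1066]
(array([0.4236, 0.0208, 0.0852]), array([-180.  ,    0.  ,  169.56])) [ 0.0073 -0.2671  0.0017] [0.0609 0.0593 9.1066]
```

```bash
python3 -m handwheel '[{"tx":0,"ty":0,"tz":-0.035,"ax":0,"ay":0,"az":0,"jaw":-1},{"tx":0,"ty":0,"tz":-0.035,"ax":0,"ay":0,"az":0,"jaw":-1},{"tx":0.0012,"ty":-0.0445,"tz":0,"ax":0,"ay":0,"az":0,"jaw":-1},{"tx":0.0012,"ty":-0.0445,"tz":0,"ax":0,"ay":0,"az":0,"jaw":-1},{"tx":0.0012,"ty":-0.0445,"tz":0,"ax":0,"ay":0,"az":0,"jaw":-1},{"tx":0.0012,"ty":-0.0445,"tz":0,"ax":0,"ay":0,"az":0,"jaw":-1},{"tx":0.0012,"ty":-0.0445,"tz":0,"ax":0,"ay":0,"az":0,"jaw":-1},{"tx":0.0012,"ty":-0.0445,"tz":0,"ax":0,"ay":0,"az":0,"jaw":-1},{"tx":0,"ty":0,"tz":0,"ax":0,"ay":0,"az":4.55,"jaw":-1},{"tx":0,"ty":0,"tz":0,"ax":0,"ay":0,"az":4.55,"jaw":-1}]'
python3 - <<'E'
from h import *
print(scoop_now())
g=scoop_goal(tin(-.07),.006,TY,0);print(g,*need(*g))
c=optics.camera("top")
cv2.imwrite("pics/t2.png",cv2.convertScaleAbs(cv2.resize(c["color"][155:345,255:455,::-1],None,fx=3,fy=3,interpolation=cv2.INTER_CUBIC),alpha=1.6))
E
```

```text
time: 4.0
ee_pos: [0.4231, 0.0197, 0.1561]
tcp_rot: [-180.0, -0.0, 169.3]
wrist_force: [0.5, 0.5, -1.0]
opening: 0.0232
grasp_force: 89.2
(array([0.4879, 0.0075, 0.0769]), array([ -0.0095,   0.0166, -10.6899]), array([ 0.542 , -0.0027,  0.0769]))
(array([0.4236, 0.0208, 0.0852]), array([-180.  ,    0.  ,  169.56])) [-0.0003  0.0012  0.0709] [-0.0095 -0.0166 -0.2499]
```

View pics/t2.png

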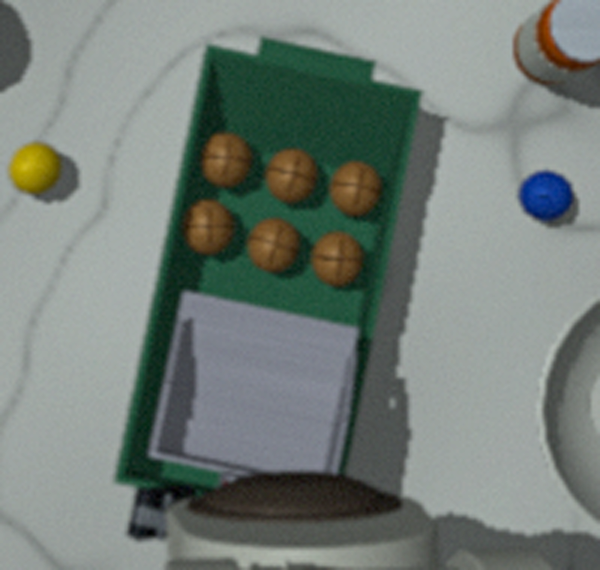

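The scoop is over the empty end of the tin, with its lip corners at crop (183,291) and (360,328). I'll check how well it is centred before descending.

```bash
python3 - <<'E'
from h import *
c=optics.camera("top")
px=(np.array([(183,291),(360,328)])+.5)/3-.5+[255,155]
w=back(c,px,.0769+.0025)[:,:2]
a=np.radians(TY);R=np.array([[np.cos(a),-np.sin(a)],[np.sin(a),np.cos(a)]])
print((w-TIN)@R, (scoop_now()[2][:2]-TIN)@R)
E
```

```text
[[-0.0169  0.0568]
 [-0.0171 -0.0605]] [-0.0153 -0.0009]
```

```bash
python3 -m handwheel '[{"tx":0,"ty":0.003,"tz":0.02,"ax":0,"ay":0,"az":0,"jaw":-1},{"tx":0,"ty":0,"tz":0.02,"ax":0,"ay":0,"az":-0.25,"jaw":-1},{"tx":0,"ty":0,"tz":0.015,"ax":0,"ay":2,"az":0,"jaw":-1},{"tx":0,"ty":0,"tz":0.007,"ax":0,"ay":0,"az":0,"jaw":-1},{"tx":0,"ty":0,"tz":0,"ax":0,"ay":0,"az":0,"jaw":-1},{"tx":0,"ty":0,"tz":0,"ax":0,"ay":0,"az":0,"jaw":-1},{"tx":0,"ty":0,"tz":0,"ax":0,"ay":0,"az":0,"jaw":-1},{"tx":0,"ty":0,"tz":0,"ax":0,"ay":0,"az":0,"jaw":-1},{"tx":0,"ty":0,"tz":0,"ax":0,"ay":0,"az":0,"jaw":-1},{"tx":0,"ty":0,"tz":0,"ax":0,"ay":0,"az":0,"jaw":-1}]'
python3 - <<'E'
from h import *
print(scoop_now())
for x,z in((-.015,.004),(.087,.004)):
    g=scoop_goal(tin(x,.0018),z,TY,2,(.055,0,0));print(g,*need(*g))
E
```

```text
time: 5.35
ee_pos: [0.4236, 0.0235, 0.0943]
tcp_rot: [-180.0, -2.0, 169.8]
wrist_force: [0.6, 0.4, -1.4]
opening: 0.023
grasp_force: 89.3
(array([0.4858, 0.0123, 0.0129]), array([ -0.002 ,   1.9969, -10.1869]), array([0.5399, 0.0026, 0.011 ]))
(array([0.4267, 0.0221, 0.0874]), array([-180.  ,   -2.  ,  169.56])) [-0.0035 -0.0008  0.0068] [-0.0108  0.0031  0.253 ]
(array([0.527 , 0.0036, 0.0874]), array([-180.  ,   -2.  ,  169.56])) [-0.1054 -0.0013  0.0033] [-0.0108  0.0031  0.253 ]
```

```bash
python3 -m handwheel '[{"tx":-0.003,"ty":0,"tz":0.004,"ax":0,"ay":0,"az":0.25,"jaw":-1},{"tx":0,"ty":-0.0008,"tz":0.0028,"ax":0,"ay":0,"az":0,"jaw":-1},{"tx":-0.008,"ty":0,"tz":-0.0003,"ax":0,"ay":0,"az":0,"jaw":-1},{"tx":-0.008,"ty":0,"tz":-0.0003,"ax":0,"ay":0,"az":0,"jaw":-1},{"tx":-0.008,"ty":0,"tz":-0.0003,"ax":0,"ay":0,"az":0,"jaw":-1},{"tx":-0.008,"ty":0,"tz":-0.0003,"ax":0,"ay":0,"az":0,"jaw":-1},{"tx":-0.008,"ty":0,"tz":-0.0003,"ax":0,"ay":0,"az":0,"jaw":-1},{"tx":-0.008,"ty":0,"tz":-0.0003,"ax":0,"ay":0,"az":0,"jaw":-1},{"tx":-0.008,"ty":0,"tz":-0.0003,"ax":0,"ay":0,"az":0,"jaw":-1},{"tx":-0.008,"ty":0,"tz":-0.0003,"ax":0,"ay":0,"az":0,"jaw":-1}]'
python3 - <<'E'
from h import *
print(scoop_now())
for x in(.075,.087):
    g=scoop_goal(tin(x,.0018),.004,TY,2,(.055,0,0));print(g,*need(*g))
c=optics.camera("top")
cv2.imwrite("pics/t3.png",cv2.convertScaleAbs(cv2.resize(c["color"][155:345,255:455,::-1],None,fx=3,fy=3,interpolation=cv2.INTER_CUBIC),alpha=1.6))
E
```

```text
time: 6.6
ee_pos: [0.4891, 0.0107, 0.088]
tcp_rot: [180.0, -2.0, 169.6]
wrist_force: [-4.9, 1.3, 6.7]
opening: 0.023
grasp_force: 90.3
(array([ 0.5513, -0.0008,  0.0066]), array([  0.002 ,   2.0138, -10.436 ]), array([ 0.6053, -0.0107,  0.0046]))
(array([0.5152, 0.0058, 0.0874]), array([-180.  ,   -2.  ,  169.56])) [-0.0265 -0.0001 -0.0003] [ 0.0019 -0.0138  0.004 ]
(array([0.527 , 0.0036, 0.0874]), array([-180.  ,   -2.  ,  169.56])) [-0.0385 -0.0001 -0.0007] [ 0.0019 -0.0138  0.004 ]
```

View pics/t3.png

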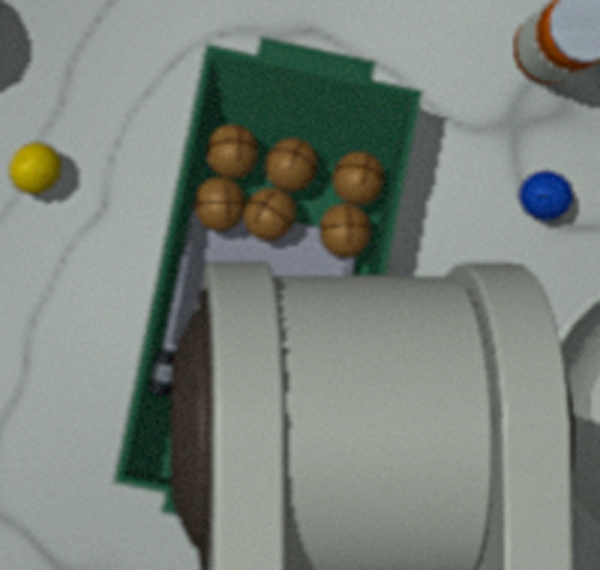

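The lip is under the rear row, and the front row is against the ramp. I'll keep pushing.

```bash
python3 -m handwheel '[{"tx":-0.0065,"ty":0,"tz":-0.0002,"ax":0,"ay":0,"az":0,"jaw":-1},{"tx":-0.0065,"ty":0,"tz":-0.0002,"ax":0,"ay":0,"az":0,"jaw":-1},{"tx":-0.0065,"ty":0,"tz":-0.0002,"ax":0,"ay":0,"az":0,"jaw":-1},{"tx":-0.0065,"ty":0,"tz":-0.0002,"ax":0,"ay":0,"az":0,"jaw":-1},{"tx":-0.0065,"ty":0,"tz":-0.0002,"ax":0,"ay":0,"az":0,"jaw":-1},{"tx":-0.0065,"ty":0,"tz":-0.0002,"ax":0,"ay":0,"az":0,"jaw":-1},{"tx":0,"ty":0,"tz":0,"ax":0,"ay":0,"az":0,"jaw":-1},{"tx":0,"ty":0,"tz":0,"ax":0,"ay":0,"az":0,"jaw":-1},{"tx":0,"ty":0,"tz":0,"ax":0,"ay":0,"az":0,"jaw":-1},{"tx":0,"ty":0,"tz":0,"ax":0,"ay":0,"az":0,"jaw":-1}]'
python3 - <<'E'
from h import *
print(scoop_now())
c=optics.camera("top")
s=optics.camera("scene")
A=cv2.resize(c["color"][155:275,300:420,::-1],(400,400),interpolation=cv2.INTER_CUBIC)
B=cv2.resize(s["color"][160:300,215:355,::-1],(400,400),interpolation=cv2.INTER_CUBIC)
cv2.imwrite("pics/t4.png",cv2.convertScaleAbs(np.hstack([A,B]),alpha=1.6))
E
```

```text
time: 7.9
ee_pos: [0.5277, 0.0036, 0.0877]
tcp_rot: [-180.0, -2.0, 169.6]
wrist_force: [-2.7, -0.9, 5.4]
opening: 0.0228
grasp_force: 90.3
(array([ 0.5899, -0.0079,  0.0063]), array([ -0.0019,   1.9645, -10.4385]), array([ 0.6439, -0.0178,  0.0044]))
```

View pics/t4.png

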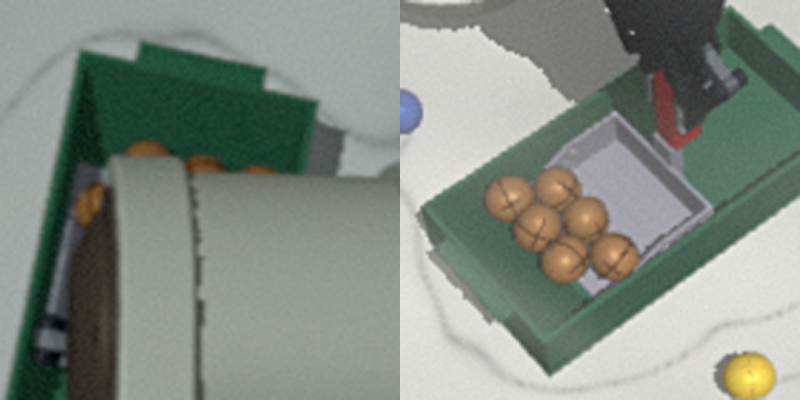

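The scene view shows all six walnuts on the lip half of the pan, with the front row at the ramp foot. Next I tilt the lip up slowly, keeping the heel just above the floor.

```bash
cat >>h.py <<'E'
def plan(goals):
    """rows between successive TCP poses, from the present one: shift in tool axes, then turn"""
    o=telemetry.get_obs();p,R=o["ee_pos"],Ro.from_euler("xyz",o["tcp_rot"],degrees=True)
    for q,e in goals:
        G=Ro.from_euler("xyz",e,degrees=True)
        print(R.inv().apply(q-p).round(4),(R.inv()*G).as_rotvec(degrees=True).round(2));p,R=q,G
E
python3 - <<'E'
from h import *
P=[-1,-4,-7,-10,-13,-16,-19,-22,-25]
plan([scoop_goal(tin(.089+.0005*i,.0018),.0055+.105*np.sin(np.radians(-p)),TY,p,(.055,0,0)) for i,p in enumerate(P)])
E
```

```text
[ 0.0028 -0.0001  0.0034] [-0.   -2.96  0.  ]
[ 0.0034 -0.      0.001 ] [-0. -3.  0.]
[ 0.0031 -0.      0.001 ] [-0. -3.  0.]
[ 0.0028 -0.      0.0011] [ 0. -3. -0.]
[0.0026 0.     0.0012] [ 0. -3.  0.]
[ 0.0023 -0.      0.0014] [-0. -3.  0.]
[0.0021 0.     0.0015] [ 0. -3. -0.]
[0.0018 0.     0.0017] [-0. -3.  0.]
[ 0.0016 -0.      0.002 ] [-0. -3. -0.]
```

```bash
python3 -m handwheel '[{"tx":0.0028,"ty":0,"tz":0.0025,"ax":0,"ay":-3,"az":0,"jaw":-1},{"tx":0.0034,"ty":0,"tz":0.001,"ax":0,"ay":-3,"az":0,"jaw":-1},{"tx":0.0031,"ty":0,"tz":0.001,"ax":0,"ay":-3,"az":0,"jaw":-1},{"tx":0.0028,"ty":0,"tz":0.0011,"ax":0,"ay":-3,"az":0,"jaw":-1},{"tx":0.0026,"ty":0,"tz":0.0012,"ax":0,"ay":-3,"az":0,"jaw":-1},{"tx":0.0023,"ty":0,"tz":0.0014,"ax":0,"ay":-3,"az":0,"jaw":-1},{"tx":0.0021,"ty":0,"tz":0.0015,"ax":0,"ay":-3,"az":0,"jaw":-1},{"tx":0.0018,"ty":0,"tz":0.0017,"ax":0,"ay":-3,"az":0,"jaw":-1},{"tx":0.0016,"ty":0,"tz":0.002,"ax":0,"ay":-3,"az":0,"jaw":-1},{"tx":0,"ty":0,"tz":0,"ax":0,"ay":0,"az":0,"jaw":-1}]'
python3 - <<'E'
from h import *
print(scoop_now())
c=optics.camera("top")
s=optics.camera("scene")
A=cv2.resize(c["color"][155:275,300:420,::-1],(400,400),interpolation=cv2.INTER_CUBIC)
B=cv2.resize(s["color"][160:300,215:355,::-1],(400,400),interpolation=cv2.INTER_CUBIC)
cv2.imwrite("pics/t5.png",cv2.convertScaleAbs(np.hstack([A,B]),alpha=1.6))
plan([scoop_goal(tin(.08,.0018),z,TY,-25,(.055,0,0)) for z in (.06,.15,.19)])
E
```

```text
time: 9.25
ee_pos: [0.5085, 0.0072, 0.0721]
tcp_rot: [180.0, 25.2, 169.6]
wrist_force: [-2.5, -0.3, 5.3]
opening: 0.0229
grasp_force: 90.2
(array([ 0.6004, -0.0097,  0.0286]), array([  0.0167, -25.2175, -10.4426]), array([ 0.6494, -0.0188,  0.052 ]))
[ 0.0085 -0.0002 -0.0133] [0.01 0.16 0.  ]
[-0.038   0.     -0.0816] [0. 0. 0.]
[-0.0169  0.     -0.0363] [0. 0. 0.]
```

View pics/t5.png

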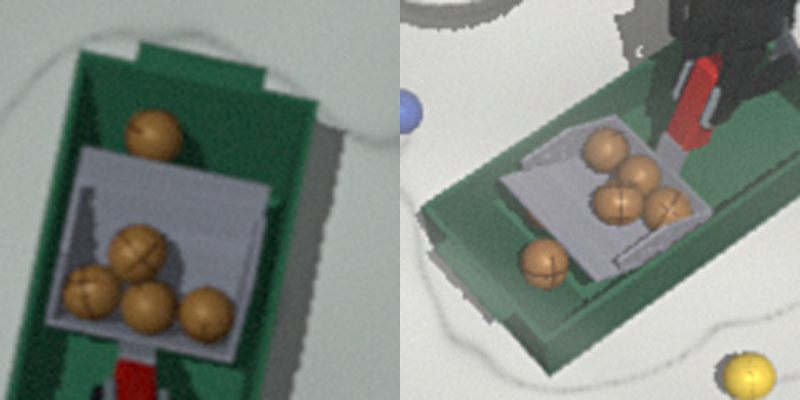

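Four walnuts are in the pan against the back wall. One remains on the ramp in front of the lip, and another shows under the lip's left side, both still inside the tin. Now I lift straight up.

```bash
python3 -m handwheel '[{"tx":-0.004,"ty":0,"tz":-0.009,"ax":0,"ay":0,"az":0,"jaw":-1},{"tx":-0.006,"ty":0,"tz":-0.0128,"ax":0,"ay":0,"az":0,"jaw":-1},{"tx":-0.008,"ty":0,"tz":-0.017,"ax":0,"ay":0,"az":0,"jaw":-1},{"tx":-0.008,"ty":0,"tz":-0.017,"ax":0,"ay":0,"az":0,"jaw":-1},{"tx":-0.008,"ty":0,"tz":-0.017,"ax":0,"ay":0,"az":0,"jaw":-1},{"tx":-0.008,"ty":0,"tz":-0.017,"ax":0,"ay":0,"az":0,"jaw":-1},{"tx":-0.006,"ty":0,"tz":-0.0128,"ax":0,"ay":0,"az":0,"jaw":-1},{"tx":-0.003,"ty":0,"tz":-0.006,"ax":0,"ay":0,"az":0,"jaw":-1},{"tx":0,"ty":0,"tz":0,"ax":0,"ay":0,"az":0,"jaw":-1},{"tx":0,"ty":0,"tz":0,"ax":0,"ay":0,"az":0,"jaw":-1}]'
cat >>h.py <<'E'
BOWL=np.array([.4774,-.2738])
def dump(pitch,z,back=.035,psi=-110):
    h=np.array([np.cos(np.radians(psi)),np.sin(np.radians(psi))])
    return scoop_goal(BOWL-back*h,z,psi,pitch,(.055,0,0))
def brown():
    """walnut-coloured blobs in the top picture: pixel centre and area"""
    im=optics.camera("top")["color"]; hsv=cv2.cvtColor(im,cv2.COLOR_RGB2HSV)
    m=cv2.inRange(hsv,(5,90,50),(18,255,200)); m[:, :280]=0; m[:, 560:]=0
    n,_,st,ce=cv2.connectedComponentsWithStats(m)
    return [(ce[i].round(),st[i,4]) for i in range(1,n) if st[i,4]>25]
E
python3 - <<'E'
from h import *
s,e,l=scoop_now();print(s,e,l); print(brown())
g=dump(-25,.17);print(g)
o=telemetry.get_obs()
N=13;fr=lambda t:(o["ee_pos"]*(1-t)+g[0]*t,(Ro.from_euler("xyz",[0,-25.2,-10.44+t*(-110+10.44)],degrees=True)*F).as_euler("xyz",degrees=True))
plan([fr(i/N) for i in range(1,N+1)])
E
```

```text
time: 10.6
ee_pos: [0.5082, 0.0071, 0.1902]
tcp_rot: [-180.0, 24.9, 169.6]
wrist_force: [0.1, 0.0, -1.6]
opening: 0.023
grasp_force: 89.3
[ 0.5999 -0.0098  0.1462] [ -0.0271 -24.9307 -10.4281] [ 0.6489 -0.0189  0.1694]
[(array([438., 167.]), np.int32(102)), (array([338., 233.]), np.int32(515)), (array([349., 246.]), np.int32(230)), (array([369., 248.]), np.int32(226))]
(array([ 0.5383, -0.1064,  0.1906]), array([180.,  25.,  70.]))
[-0.0035 -0.0082  0.0016] [ 3.22 -0.27  6.95]
[-0.0045 -0.0076  0.0021] [3.26 0.   6.93]
[-0.0053 -0.0069  0.0025] [3.26 0.   6.93]
[-0.0061 -0.006   0.0028] [3.26 0.   6.93]
[-0.0068 -0.0051  0.0032] [ 3.26 -0.    6.93]
[-0.0073 -0.004   0.0034] [3.26 0.   6.93]
[-0.0078 -0.0029  0.0036] [3.26 0.   6.93]
[-0.008  -0.0017  0.0037] [ 3.26 -0.    6.93]
[-0.0082 -0.0005  0.0038] [3.26 0.   6.93]
[-0.0082  0.0007  0.0038] [3.26 0.   6.93]
[-0.008   0.0019  0.0037] [ 3.26 -0.    6.93]
[-0.0077  0.003   0.0036] [3.26 0.   6.93]
[-0.0073  0.0041  0.0034] [ 3.26 -0.    6.93]
```

```bash
python3 -m handwheel '[{"tx":-0.0035,"ty":-0.0082,"tz":0.0016,"ax":3.26,"ay":0,"az":6.93,"jaw":-1},{"tx":-0.0045,"ty":-0.0076,"tz":0.0021,"ax":3.26,"ay":0,"az":6.93,"jaw":-1},{"tx":-0.0053,"ty":-0.0069,"tz":0.0025,"ax":3.26,"ay":0,"az":6.93,"jaw":-1},{"tx":-0.0061,"ty":-0.006,"tz":0.0028,"ax":3.26,"ay":0,"az":6.93,"jaw":-1},{"tx":-0.0068,"ty":-0.0051,"tz":0.0032,"ax":3.26,"ay":0,"az":6.93,"jaw":-1},{"tx":-0.0073,"ty":-0.004,"tz":0.0034,"ax":3.26,"ay":0,"az":6.93,"jaw":-1},{"tx":-0.0078,"ty":-0.0029,"tz":0.0036,"ax":3.26,"ay":0,"az":6.93,"jaw":-1},{"tx":-0.008,"ty":-0.0017,"tz":0.0037,"ax":3.26,"ay":0,"az":6.93,"jaw":-1},{"tx":-0.0082,"ty":-0.0005,"tz":0.0038,"ax":3.26,"ay":0,"az":6.93,"jaw":-1},{"tx":-0.0082,"ty":0.0007,"tz":0.0038,"ax":3.26,"ay":0,"az":6.93,"jaw":-1}]'
python3 - <<'E'
from h import *
print(scoop_now(),telemetry.get_obs()["q"]); print(brown())
g=dump(-25,.17)
o=telemetry.get_obs();y0=scoop_now()[1][2]
N=4;fr=lambda t:(o["ee_pos"]*(1-t)+g[0]*t,(Ro.from_euler("xyz",[0,-25,y0+t*(-110-y0)],degrees=True)*F).as_euler("xyz",degrees=True))
plan([fr(i/N) for i in range(1,N+1)]+[dump(-20,.155),dump(-15,.14),dump(-12,.125),dump(-9,.11),dump(-6,.095),dump(-3,.085),dump(0,.082)])
E
```

```text
time: 11.9
ee_pos: [0.5318, -0.0803, 0.1907]
tcp_rot: [-179.8, 25.1, 92.8]
wrist_force: [0.7, -0.2, -1.5]
opening: 0.0233
grasp_force: 89.0
(array([ 0.5361, -0.1736,  0.1471]), array([ -0.2291, -25.1455, -87.1616]), array([ 0.5386, -0.2233,  0.1705])) [  4.4152   1.5217  -1.0193  88.4519 -25.1282  91.8492]
[(array([438., 167.]), np.int32(97)), (array([441., 254.]), np.int32(229))]
[-0.0058  0.0013  0.0026] [2.13 0.19 5.08]
[-0.0057  0.0019  0.0025] [ 2.37 -0.    5.09]
[-0.0055  0.0025  0.0024] [ 2.37 -0.    5.09]
[-0.0053  0.003   0.0023] [2.37 0.   5.09]
[-0.001  -0.      0.0034] [0. 5. 0.]
[-0.0022  0.      0.0039] [-0.  5. -0.]
[-0.0004  0.      0.0083] [0. 3. 0.]
[-0.0012 -0.      0.0084] [0. 3. 0.]
[-0.002  -0.      0.0086] [-0.  3. -0.]
[-0.0033  0.      0.0037] [0. 3. 0.]
[-0.0042 -0.     -0.0032] [-0.  3. -0.]
```

```bash
python3 -m handwheel '[{"tx":-0.0058,"ty":0.0013,"tz":0.0026,"ax":2.3,"ay":0.1,"az":5.09,"jaw":-1},{"tx":-0.0057,"ty":0.0019,"tz":0.0025,"ax":2.37,"ay":0,"az":5.09,"jaw":-1},{"tx":-0.0055,"ty":0.0025,"tz":0.0024,"ax":2.37,"ay":0,"az":5.09,"jaw":-1},{"tx":-0.0053,"ty":0.003,"tz":0.0023,"ax":2.37,"ay":0,"az":5.09,"jaw":-1},{"tx":-0.001,"ty":0,"tz":0.0034,"ax":0,"ay":5,"az":0,"jaw":-1},{"tx":-0.0022,"ty":0,"tz":0.0039,"ax":0,"ay":5,"az":0,"jaw":-1},{"tx":-0.0004,"ty":0,"tz":0.0083,"ax":0,"ay":3,"az":0,"jaw":-1},{"tx":-0.0012,"ty":0,"tz":0.0084,"ax":0,"ay":3,"az":0,"jaw":-1},{"tx":-0.002,"ty":0,"tz":0.0086,"ax":0,"ay":3,"az":0,"jaw":-1},{"tx":0,"ty":0,"tz":0,"ax":0,"ay":0,"az":0,"jaw":-1}]'
python3 - <<'E'
from h import *
print(scoop_now(),telemetry.get_obs()["q"]); print(brown())
plan([dump(-3,.087)]+[dump(p,.084) for p in(1,5,9,13,18,24,30,36,43,50,57)])
E
```

```text
time: 13.2
ee_pos: [0.5327, -0.1198, 0.1617]
tcp_rot: [-179.9, 6.1, 70.6]
wrist_force: [0.2, -0.2, -1.2]
opening: 0.0225
grasp_force: 89.3
(array([ 0.5079, -0.1896,  0.09  ]), array([  -0.103 ,   -6.114 , -109.4422]), array([ 0.4897, -0.2411,  0.0958])) [-9.5433  4.6188  1.8072 88.3453 -6.0048 99.965 ]
[(array([438., 167.]), np.int32(99)), (array([363., 220.]), np.int32(181)), (array([323., 306.]), np.int32(181))]
[-0.0037  0.0006  0.0028] [-0.04  3.15  0.56]
[-0.0057 -0.     -0.0053] [-0.  4. -0.]
[-0.0058  0.     -0.0082] [0. 4. 0.]
[-0.0058 -0.     -0.0082] [0. 4. 0.]
[-0.0058  0.     -0.0082] [-0.  4. -0.]
[-0.0074 -0.     -0.0102] [ 0.  5. -0.]
[-0.0089 -0.     -0.0122] [-0.  6.  0.]
[-0.0089  0.     -0.0122] [ 0.  6. -0.]
[-0.0089 -0.     -0.0122] [0. 6. 0.]
[-0.0106 -0.     -0.0142] [-0.  7. -0.]
[-0.0106  0.     -0.0142] [0. 7. 0.]
[-0.0106 -0.     -0.0142] [ 0.  7. -0.]
```

```bash
python3 -m handwheel '[{"tx":-0.0037,"ty":0.0006,"tz":0.0028,"ax":0,"ay":3.1,"az":0.5,"jaw":-1},{"tx":-0.0057,"ty":0,"tz":-0.0053,"ax":0,"ay":4,"az":0,"jaw":-1},{"tx":-0.0058,"ty":0,"tz":-0.0082,"ax":0,"ay":4,"az":0,"jaw":-1},{"tx":-0.0058,"ty":0,"tz":-0.0082,"ax":0,"ay":4,"az":0,"jaw":-1},{"tx":-0.0058,"ty":0,"tz":-0.0082,"ax":0,"ay":4,"az":0,"jaw":-1},{"tx":-0.0074,"ty":0,"tz":-0.0102,"ax":0,"ay":5,"az":0,"jaw":-1},{"tx":-0.0089,"ty":0,"tz":-0.0122,"ax":0,"ay":6,"az":0,"jaw":-1},{"tx":-0.0089,"ty":0,"tz":-0.0122,"ax":0,"ay":6,"az":0,"jaw":-1},{"tx":-0.0089,"ty":0,"tz":-0.0122,"ax":0,"ay":6,"az":0,"jaw":-1},{"tx":-0.0106,"ty":0,"tz":-0.0142,"ax":0,"ay":7,"az":0,"jaw":-1}]'
python3 - <<'E'
from h import *
print(scoop_now(),telemetry.get_obs()["q"]); print(brown())
s=optics.camera("scene");cv2.imwrite("pics/s6.png",s["color"][:,:,::-1])
plan([dump(p,.084) for p in (50,57)])
E
```

```text
time: 14.5
ee_pos: [0.5019, -0.2082, 0.2255]
tcp_rot: [179.9, -43.1, 70.2]
wrist_force: [-0.2, -0.5, -1.9]
opening: 0.023
grasp_force: 89.5
(array([ 0.5041, -0.2027,  0.1226]), array([   0.1188,   43.0822, -109.7552]), array([ 0.4905, -0.2405,  0.085 ])) [-41.9284  15.6243  12.2236 105.9058  39.2951  60.9235]
[(array([438., 167.]), np.int32(99)), (array([363., 220.]), np.int32(172)), (array([487., 269.]), np.int32(67)), (array([323., 306.]), np.int32(184)), (array([476., 305.]), np.int32(149))]
[-0.008  -0.0005 -0.0146] [-0.14  6.88 -0.2 ]
[-0.0106 -0.     -0.0142] [ 0.  7. -0.]
```

```bash
python3 -m handwheel '[{"tx":-0.008,"ty":0,"tz":-0.0146,"ax":0,"ay":7,"az":0,"jaw":-1},{"tx":-0.0106,"ty":0,"tz":-0.0142,"ax":0,"ay":7,"az":0,"jaw":-1},{"tx":0,"ty":0,"tz":0,"ax":0,"ay":0,"az":0,"jaw":-1},{"tx":0,"ty":0,"tz":0,"ax":0,"ay":0,"az":0,"jaw":-1},{"tx":0,"ty":0,"tz":0,"ax":0,"ay":0,"az":0,"jaw":-1},{"tx":0,"ty":0,"tz":0,"ax":0,"ay":0,"az":0,"jaw":-1},{"tx":0,"ty":0,"tz":0,"ax":0,"ay":0,"az":0,"jaw":-1},{"tx":0,"ty":0,"tz":0,"ax":0,"ay":0,"az":0,"jaw":-1},{"tx":0,"ty":0,"tz":0,"ax":0,"ay":0,"az":0,"jaw":-1},{"tx":0,"ty":0,"tz":0,"ax":0,"ay":0,"az":0,"jaw":-1}]'
python3 - <<'E'
from h import *
print(scoop_now(),telemetry.get_obs()["q"]); print(brown())
plan([dump(57,z,.045) for z in (.11,.14,.17)]+[dump(p,.19,.06) for p in (48,39,30,21,12,3,0)])
E
```

```text
time: 15.85
ee_pos: [0.4902, -0.2397, 0.2307]
tcp_rot: [-179.9, -57.0, 70.0]
wrist_force: [-0.0, -0.0, -1.6]
opening: 0.0225
grasp_force: 89.5
(array([ 0.5005, -0.211 ,  0.1322]), array([  -0.0816,   57.0013, -110.027 ]), array([ 0.4902, -0.2392,  0.086 ])) [-48.6519  26.221   18.3803 118.6623  47.3487  44.8763]
[(array([438., 167.]), np.int32(96)), (array([363., 220.]), np.int32(168)), (array([493., 278.]), np.int32(39)), (array([323., 306.]), np.int32(179))]
[ 0.0245 -0.0004 -0.0063] [-0.06 -0.   -0.02]
[ 0.0252  0.     -0.0163] [0. 0. 0.]
[ 0.0252  0.     -0.0163] [0. 0. 0.]
[0.0358 0.     0.0216] [-0. -9.  0.]
[0.0109 0.     0.0199] [ 0. -9.  0.]
[0.0109 0.     0.0199] [-0. -9. -0.]
[ 0.0109 -0.      0.0199] [ 0. -9. -0.]
[ 0.0109 -0.      0.0199] [-0. -9.  0.]
[0.0109 0.     0.0199] [ 0. -9. -0.]
[ 0.004  -0.      0.0064] [-0. -3. -0.]
```

```bash
python3 -m handwheel '[{"tx":0.0245,"ty":0,"tz":-0.0063,"ax":0,"ay":0,"az":0,"jaw":-1},{"tx":0.0252,"ty":0,"tz":-0.0163,"ax":0,"ay":0,"az":0,"jaw":-1},{"tx":0.0252,"ty":0,"tz":-0.0163,"ax":0,"ay":0,"az":0,"jaw":-1},{"tx":0.0358,"ty":0,"tz":0.0216,"ax":0,"ay":-9,"az":0,"jaw":-1},{"tx":0.0109,"ty":0,"tz":0.0199,"ax":0,"ay":-9,"az":0,"jaw":-1},{"tx":0.0109,"ty":0,"tz":0.0199,"ax":0,"ay":-9,"az":0,"jaw":-1},{"tx":0.0109,"ty":0,"tz":0.0199,"ax":0,"ay":-9,"az":0,"jaw":-1},{"tx":0.0109,"ty":0,"tz":0.0199,"ax":0,"ay":-9,"az":0,"jaw":-1},{"tx":0.0109,"ty":0,"tz":0.0199,"ax":0,"ay":-9,"az":0,"jaw":-1},{"tx":0.004,"ty":0,"tz":0.0064,"ax":0,"ay":-3,"az":0,"jaw":-1}]'
python3 - <<'E'
from h import *
print(scoop_now(),telemetry.get_obs()["q"]); print(brown())
A=optics.camera("top")["color"][155:345,285:545,::-1];B=optics.camera("scene")["color"][80:290,155:395,::-1]
cv2.imwrite("pics/f7.png",cv2.convertScaleAbs(np.hstack([cv2.resize(A,(400,290)),cv2.resize(B,(400,350))[:290]]),alpha=1.6))
E
```

```text
time: 17.15
ee_pos: [0.5395, -0.1009, 0.2707]
tcp_rot: [180.0, 0.1, 70.2]
wrist_force: [-0.2, 0.2, -1.1]
opening: 0.0232
grasp_force: 89.3
(array([ 0.5171, -0.1631,  0.1916]), array([   0.0367,   -0.1044, -109.7699]), array([ 0.4985, -0.2149,  0.1917])) [-10.5353   5.896   15.4973  99.5818  -0.1089  99.2345]
[(array([438., 168.]), np.int32(102)), (array([363., 220.]), np.int32(182)), (array([323., 306.]), np.int32(187))]
```

View pics/f7.png

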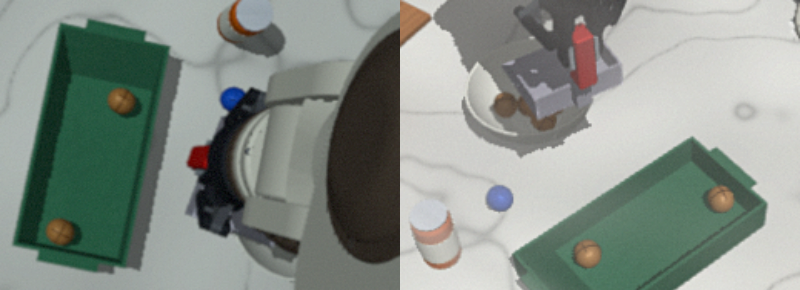

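Three walnuts are clearly visible in the bowl (right half, 503–545, 105–122), two are in the tin, and none lies outside. The fourth is likely hidden behind the scoop. Heading home with the scoop.

```bash
python3 - <<'E'
from h import *
g=scoop_goal([.4972,.2794],.10,0,0);o=telemetry.get_obs();y0=scoop_now()[1][2]
fr=lambda t:(o["ee_pos"]*(1-t)+g[0]*t,(Ro.from_euler("xyz",[0,0,y0*(1-t)],degrees=True)*F).as_euler("xyz",degrees=True))
plan([fr(i/12) for i in range(1,13)])
E
```

```text
[ 0.0268 -0.0193  0.0077] [-0.01 -0.1  -9.15]
[ 0.0296 -0.0148  0.0076] [ 0.    0.   -9.15]
[ 0.0315 -0.0099  0.0076] [ 0.    0.   -9.15]
[ 0.0327 -0.0047  0.0076] [ 0.    0.   -9.15]
[0.0331 0.0005 0.0076] [-0.    0.   -9.15]
[0.0325 0.0058 0.0076] [ 0.    0.   -9.15]
[0.0312 0.0109 0.0076] [ 0.    0.   -9.15]
[0.0291 0.0157 0.0076] [-0.    0.   -9.15]
[0.0262 0.0201 0.0076] [ 0.    0.   -9.15]
[0.0227 0.0241 0.0076] [ 0.    0.   -9.15]
[0.0186 0.0274 0.0076] [ 0.    0.   -9.15]
[0.014  0.03   0.0076] [ 0.    0.   -9.15]
```

```bash
python3 -m handwheel '[{"tx":0.0268,"ty":-0.0193,"tz":0.0076,"ax":0,"ay":-0.1,"az":-9.15,"jaw":-1},{"tx":0.0296,"ty":-0.0148,"tz":0.0076,"ax":0,"ay":0,"az":-9.15,"jaw":-1},{"tx":0.0315,"ty":-0.0099,"tz":0.0076,"ax":0,"ay":0,"az":-9.15,"jaw":-1},{"tx":0.0327,"ty":-0.0047,"tz":0.0076,"ax":0,"ay":0,"az":-9.15,"jaw":-1},{"tx":0.0331,"ty":0.0005,"tz":0.0076,"ax":0,"ay":0,"az":-9.15,"jaw":-1},{"tx":0.0325,"ty":0.0058,"tz":0.0076,"ax":0,"ay":0,"az":-9.15,"jaw":-1},{"tx":0.0312,"ty":0.0109,"tz":0.0076,"ax":0,"ay":0,"az":-9.15,"jaw":-1},{"tx":0.0291,"ty":0.0157,"tz":0.0076,"ax":0,"ay":0,"az":-9.15,"jaw":-1},{"tx":0.0262,"ty":0.0201,"tz":0.0076,"ax":0,"ay":0,"az":-9.15,"jaw":-1},{"tx":0.0227,"ty":0.0241,"tz":0.0076,"ax":0,"ay":0,"az":-9.15,"jaw":-1}]'
python3 - <<'E'
from h import *
print(scoop_now(),telemetry.get_obs()["q"]);print(brown())
plan([scoop_goal([.4972,.2794],z,0,0) for z in (.10,.02,.009)])
E
```

```text
time: 18.55
ee_pos: [0.4497, 0.2147, 0.1941]
tcp_rot: [180.0, -0.0, 161.7]
wrist_force: [1.5, 1.6, -1.0]
opening: 0.0228
grasp_force: 89.5
(array([0.5124, 0.1941, 0.1149]), array([  0.0387,   0.0465, -18.2501]), array([0.5646, 0.1769, 0.1148])) [25.4893 -2.6977 -1.8473 90.8571  0.0601 43.7395]
[(array([439., 169.]), np.int32(116)), (array([363., 220.]), np.int32(192)), (array([472., 288.]), np.int32(840)), (array([323., 306.]), np.int32(197))]
[0.0355 0.0537 0.0139] [  0.09  -0.14 -17.71]
[ 0.   -0.    0.08] [0. 0. 0.]
[ 0.    -0.     0.011] [0. 0. 0.]
```

The bowl blob covers 840 px, about four walnuts' worth, and two more are in the tin, so all six are accounted for. Lowering the scoop onto the pad.

```bash
python3 -m handwheel '[{"tx":0.0178,"ty":0.0268,"tz":0.007,"ax":0,"ay":0,"az":0,"jaw":-1},{"tx":0.0177,"ty":0.0269,"tz":0.007,"ax":0,"ay":0,"az":-8.85,"jaw":-1},{"tx":0,"ty":0,"tz":0.02,"ax":0,"ay":0,"az":-8.85,"jaw":-1},{"tx":0,"ty":0,"tz":0.02,"ax":0,"ay":0,"az":0,"jaw":-1},{"tx":0,"ty":0,"tz":0.02,"ax":0,"ay":0,"az":0,"jaw":-1},{"tx":0,"ty":0,"tz":0.015,"ax":0,"ay":0,"az":0,"jaw":-1},{"tx":0,"ty":0,"tz":0.008,"ax":0,"ay":0,"az":0,"jaw":-1},{"tx":0,"ty":0,"tz":0.004,"ax":0,"ay":0,"az":0,"jaw":-1},{"tx":0,"ty":0,"tz":0,"ax":0,"ay":0,"az":0,"jaw":-1},{"tx":0,"ty":0,"tz":0,"ax":0,"ay":0,"az":0,"jaw":-1}]'
python3 - <<'E'
from h import *
print(scoop_now());plan([scoop_goal([.4972,.2794],.008,0,0)])
E
```

```text
time: 19.85
ee_pos: [0.4333, 0.2766, 0.0925]
tcp_rot: [-179.9, -0.0, 179.3]
wrist_force: [0.3, 0.3, -1.4]
opening: 0.0231
grasp_force: 89.4
(array([0.4993, 0.2756, 0.0133]), array([-0.0556,  0.0215, -0.7498]), array([0.5543, 0.2749, 0.0133]))
[0.0022 0.0028 0.0053] [-0.06 -0.02 -0.75]
```

Lower to contact, then open and withdraw upward.

```bash
python3 -m handwheel '[{"tx":0,"ty":0,"tz":0.003,"ax":0,"ay":0,"az":0,"jaw":-1},{"tx":0,"ty":0,"tz":0.0025,"ax":0,"ay":0,"az":0,"jaw":-1},{"tx":0,"ty":0,"tz":0,"ax":0,"ay":0,"az":0,"jaw":-1},{"tx":0,"ty":0,"tz":0,"ax":0,"ay":0,"az":0,"jaw":0},{"tx":0,"ty":0,"tz":0,"ax":0,"ay":0,"az":0,"jaw":1},{"tx":0,"ty":0,"tz":0,"ax":0,"ay":0,"az":0,"jaw":1},{"tx":0,"ty":0,"tz":0,"ax":0,"ay":0,"az":0,"jaw":1},{"tx":0,"ty":0,"tz":0,"ax":0,"ay":0,"az":0,"jaw":1},{"tx":0,"ty":0,"tz":0,"ax":0,"ay":0,"az":0,"jaw":1},{"tx":0,"ty":0,"tz":0,"ax":0,"ay":0,"az":0,"jaw":1}]' && python3 -m handwheel '[{"tx":0,"ty":0,"tz":-0.01,"ax":0,"ay":0,"az":0,"jaw":1},{"tx":0,"ty":0,"tz":-0.02,"ax":0,"ay":0,"az":0,"jaw":1},{"tx":0,"ty":0,"tz":-0.03,"ax":0,"ay":0,"az":0,"jaw":1},{"tx":0,"ty":0,"tz":-0.03,"ax":0,"ay":0,"az":0,"jaw":1},{"tx":0.03,"ty":0,"tz":-0.03,"ax":0,"ay":0,"az":0,"jaw":1},{"tx":0.04,"ty":0,"tz":-0.01,"ax":0,"ay":0,"az":0,"jaw":1},{"tx":0.04,"ty":0,"tz":0,"ax":0,"ay":0,"az":0,"jaw":1},{"tx":0.02,"ty":0,"tz":0,"ax":0,"ay":0,"az":0,"jaw":1},{"tx":0,"ty":0,"tz":0,"ax":0,"ay":0,"az":0,"jaw":1},{"tx":0,"ty":0,"tz":0,"ax":0,"ay":0,"az":0,"jaw":1}]'
python3 - <<'E'
from h import *
print(brown())
im=optics.camera("top")["color"];cv2.imwrite("pics/end.png",im[:,:,::-1])
a=cv2.imread("pics/top0.png")[:,:,::-1].astype(int)
# bystanders: pixel change vs. start; scoop: grey/red blobs in the pad area
for n,(u,v) in dict(jar=(98,263),can=(445,167),apple=(233,161)).items(): print(n,np.abs(im[v-15:v+16,u-15:u+16].astype(int)-a[v-15:v+16,u-15:u+16]).mean().round(1))
hsv=cv2.cvtColor(im[220:330,160:255],cv2.COLOR_RGB2HSV)
for n,lo,hi in(("scoop",(100,15,60),(135,110,255)),("handle",(0,180,100),(5,255,255))):
    m=cv2.inRange(hsv,lo,hi);k=cv2.connectedComponentsWithStats(m);i=1+k[2][1:,4].argmax();print(n,k[2][i],k[3][i]+[160,220])
cam=optics.camera("top");print(proj(cam,[[.4312,.2765,.133],[.5543,.3328,.0105],[.5543,.2168,.0105]]))
E
```

```text
time: 21.1
ee_pos: [0.4331, 0.2764, 0.0864]
tcp_rot: [-179.9, -0.1, 179.2]
wrist_force: [-0.1, -0.3, -0.5]
opening: 0.085
grasp_force: 0.0
time: 22.35
ee_pos: [0.3039, 0.2785, 0.2165]
tcp_rot: [-179.9, -0.0, 179.3]
wrist_force: [0.0, 0.5, 1.0]
opening: 0.0851
grasp_force: 0.0
[(array([438., 167.]), np.int32(94)), (array([363., 220.]), np.int32(171)), (array([488., 277.]), np.int32(189)), (array([467., 287.]), np.int32(377)), (array([464., 301.]), np.int32(180)), (array([323., 306.]), np.int32(180))]
jar 1.9
can 1.5
apple 2.5
scoop [  20   29   57   55 2436] [210.2927 273.9236]
handle [27 90  5  6 20] [188.7 311.9]
[[191.7599 315.2607]
 [181.3427 247.2307]
 [237.1967 248.5543]]
```

The scoop is flat on the pad, with its lip where predicted. Four walnuts are in the bowl, two in the tin, and the bystanders haven't moved. Handing in.

```bash
python3 -c "
from workcell import workorder; print(workorder.job_done())"
```

```text
the job is handed in; nothing more can be done
None
```

I tipped four walnuts into the white bowl, left the other two in the tin, set the scoop back flat on its cork pad and handed the job in at about 22 s; the hand-in returned no verdict.

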